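Find the candle holder that takes the gauge, reject the others

ROBOT

A 6-joint arm with a two-finger parallel gripper is mounted at the origin on a cart in front of the work surface, level with it; the furniture and walls round the work are solid. World frame = base frame: x ahead of the robot, y to its left, z up, the work surface at z = 0. Lengths are in m, angles in rad, forces in N, time in s.
With the tool pointing down it reaches from about 0.275 to 0.825 m from the base axis. Payload 5.2 kg.
Tool frame: the origin (TCP) lies between the finger pads; the fingertips stand 11 mm ahead of it and the grasp point (between the pads) lies 8 mm behind it; z points along the fingers, y is the line along which they close (so a half turn about z gives the same grasp; the last joint's range is limited). The gripper opens to 93 mm and grips with 3 to 60 N. Pads are 15 mm wide; open, the fingers measure 128 mm over their backs; the gripper's body (75 mm by 188 mm) begins 65 mm behind the grasp point.
Start: joints at [1.025, 0.259, 1.535, -0, 1.348, -0.203], TCP at [0.185, 0.518, 0.23] pointing down, gripper open.
Joint ranges: [-3.14, 3.14], [-0.91, 2.08], [0.19, 2.58], [-1.22, 4.36], [0.22, 2.71], [-3.12, 3.12]. Speed limits (rad/s): [2.57, 2.57, 3.14, 3.14, 3.14, 3.14].

INTERFACE

Orientations are given as a unit quaternion [w, x, y, z].
In Python, from rig import readout, optics, bot, silhouettes gives the robot as it stands. The module is installed in compiled form; this text tells all that it offers.
- The arm moves only by the tool jog_arm, never from a script. Its argument "increments" is a list of rows, each a list of 5 numbers: the shift along the tool's x, y, z in m, then the turn about the tool's z in degrees, then the closure in counts, from 0 (fully open) to 255 (shut). A call has exactly 10 rows; each row shifts and turns the commanded pose from where the row before left it, along the tool's axes as they then stand; what a row does not reach is not made up. A row lasts 1/10 s, in which the tool goes at most 50 mm and 8.59 degrees, less where a joint would pass 70% of its speed; a pose out of reach is approached as far as the arm can. A call is refused whole if a number of a shift passes 0.05 or a number of a turn 8.59, either way. A call with a gripper value outside its range is refused whole. The fingers move at their own pace and stop on an object; the grip force is fixed at half the most. Time passes only in rows, so rows that do not move let the fingers close, or fill a call up. It gives the time, the measured TCP pose, the force, the opening and the grip force at its end, in the units of the state.
- readout.sense(): the state, without advancing time (a new reading comes with each control period).
- optics.camera(name): name is "side" or "top"; returns the picture (480x640x3 uint8, red, green, blue); there is no depth.
- optics.get_calibration(name): a dict with "intrinsics" (3x3 intrinsics, pixels), "origin" and "rotation" of the camera in the world. Camera axes: x right, y down, z forward; pixel columns grow to the right and rows downward; lengths in m; the calibration is good to about 2 mm. A picture is of the moment at which its call begins. get_calibration takes no time and is no camera call.
- bot.close_job(): hands the job in; it is judged then, once.
Trained networks look in the newest picture that a camera, given by its name, has taken for a name from the list of things; names that differ only in an ending like _2 or _b are one class to them, and where a whole thing is asked for, a point or a joint stands for the part that bears it (a point fixed in the world has none). Each returns a list of dicts, best first, with "p" (0 to 1); they miss things now and then, are a little off and sometimes report something else, mostly with a low value. They report only what shows in the picture. A call takes as long as a camera call.
- silhouettes(label, camera): "region" (480x640 bool, what is visible of it) and "xy" ([column, row] in pixels, amid what is visible of it).
The state is a dict: "clock": time; "joints": joint angles; "qvel": joint speeds; "tau": joint torques, N m; "tcp_pos": TCP position; "tool_rot": TCP orientation; "contact_force": force on the tool from outside, world axes, zero at the start; "torque": the same for the moment, N m; "finger_gap": opening from 0.0 (shut) to 1.0 (fully open); "gripper_force": force on a finger pad.
Only numpy, scipy, OpenCV 4.12 (cv2) and the standard library are available. Lean on these libraries where they do the work, as an engineer would, in place of code of your own. Each camera call takes 0.05 s, during which the arm holds its last target. There are 200 camera calls.

TASK

Only one of the three marble candle holders has a socket of the full width all the way down, and the faults are hidden below the mouth. Try the sockets with the steel plug gauge, pressing gently, and leave the gauge standing fully home, its collar down on the stone, in the holder that takes it, which stays where it is; then put the other two holders upright in the dark wooden reject tray. Leave the other things on the board alone.

Things in the scene. Friction and masses are not known exactly. Their poses are not given: they have to be found in the camera images.
- gauge: Plain steel plug gauge, 90 g, loose, upright in its stand at first. Origin: centre of its collar's underside; z up along its axis. Above: collar 32 mm across, 4 mm thick, then a round grip 20 mm across from z = 4 to 41 mm. Below: round plug 18 mm across down to z = -32 mm, its last 4 mm tapering to 13 mm. Keep fingertips above the collar.
- gauge_tip (a point): Centre of the gauge's lower end, 32 mm below its origin.
- gauge_stand: Fixed dark wooden block 64 x 64 x 42 mm with a round hole 23 mm across and 37 mm deep in its top, where the gauge stands at first; its place varies. Origin: centre of its underside.
- holder_a: White marble block, 48 x 48 mm, 56 mm tall, 0.2 to 0.4 kg, loose on the board; origin at the centre of its underside, x and y square to its sides, z up. The three look alike; the letter says nothing of the socket. Pressing it on the board with over 30 N damages it; 5 N is plenty. Gripped 44 to 48 mm above its underside, it leaves room for a gripper body over its neighbours.
- holder_b: White marble block, 48 x 48 mm, 56 mm tall, 0.2 to 0.4 kg, loose on the board; origin at the centre of its underside, x and y square to its sides, z up. The three look alike; the letter says nothing of the socket. Pressing it on the board with over 30 N damages it; 5 N is plenty. Gripped 44 to 48 mm above its underside, it leaves room for a gripper body over its neighbours.
- holder_c: White marble block, 48 x 48 mm, 56 mm tall, 0.2 to 0.4 kg, loose on the board; origin at the centre of its underside, x and y square to its sides, z up. The three look alike; the letter says nothing of the socket. Pressing it on the board with over 30 N damages it; 5 N is plenty. Gripped 44 to 48 mm above its underside, it leaves room for a gripper body over its neighbours.
- mouth_a (a point): Centre of the round mouth in the top of holder a, 56 mm above its underside; z up. Mouth 19.6 mm across, 14 mm deep; below it a slightly loose steel sleeve, top edge 18 mm down. In just one holder (it changes) the sleeve is 23 mm wide and the gauge goes home; in the other two it is 13 mm and the gauge stops with its collar about 14 mm above the stone.
- mouth_b (a point): Centre of the round mouth in the top of holder b, 56 mm above its underside; z up. Mouth 19.6 mm across, 14 mm deep; below it a slightly loose steel sleeve, top edge 18 mm down. In just one holder (it changes) the sleeve is 23 mm wide and the gauge goes home; in the other two it is 13 mm and the gauge stops with its collar about 14 mm above the stone.
- mouth_c (a point): Centre of the round mouth in the top of holder c, 56 mm above its underside; z up. Mouth 19.6 mm across, 14 mm deep; below it a slightly loose steel sleeve, top edge 18 mm down. In just one holder (it changes) the sleeve is 23 mm wide and the gauge goes home; in the other two it is 13 mm and the gauge stops with its collar about 14 mm above the stone.
- reject_tray: Fixed shallow dark wooden tray, outside 124 (x) x 214 (y) mm, 18 mm high, walls 6 mm, floor 6 mm thick; its place varies. Origin: centre of its underside, on the board. The two rejected holders go inside, side by side along its y.
- cover_board: Fixed light wooden sink cover board 425 (x) x 460 (y) x 21 mm on which everything stands. Origin: centre of its underside; the upper face is 21 mm above it, at world z = 0.200.
- cork_stopper: Bystander: cork 26 mm across, 31 mm tall, standing behind the row of holders; origin at the centre of its underside.
- match_box: Bystander: small box 34 x 54 x 14 mm, lying behind the row of holders; origin at the centre of its underside.
- bulb_jar: Bystander: little round glass bottle with a stopper, 62 x 82 x 58 mm, lying behind the row of holders; origin at the centre of its underside.
- spoon_rest: Bystander: small boat-shaped spoon rest 38 x 68 x 16 mm, near the front edge of the board; origin at the centre of its underside.

How it is judged:
By the outcome, as a careful person would: the job done as asked, in the order asked, and still so for the second after the job is handed in, with the robot touching nothing.
It also fails if it takes over 70 s, if anything falls off the work surface, if the arm or the gripper's body presses on something with over 40 N, if the wrist force passes 120 N, or if a joint passes its speed limit or range.

## Working session

There is one attempt and no reset: what is moved stays moved. The work goes in short steps, Python scripts to look and compute and a tool call to move; the robot and the scene stay as the last step left them, time stands still between calls to the robot, and variables do not carry over. Pictures are saved under pics/ and viewed, at most 10 in all, crops included, and the job is handed in when it is done.

Besides the shell and the picture viewer there is one more tool, called as name([rows], argument=value, ...), one row to a line, values as JSON. jog_arm: Moves the arm, as the interface text tells. Its arguments: {"type":"object","properties":{"increments":{"type":"array","items":{"type":"array","items":{"type":"number"}}}},"required":["increments"]}

```bash
mkdir -p pics; python3 - <<'E'
from rig import readout, optics, silhouettes
import cv2,numpy as np
np.set_printoptions(precision=4,suppress=True)
s=readout.sense(); print({k:np.round(v,3) for k,v in s.items()})
ims=[]
for c in("top","side"):
    im=optics.camera(c); cv2.imwrite(f"pics/{c}0.png",im[:,:,::-1]); print(c,optics.get_calibration(c))
    for n in("gauge","gauge_stand","holder_a","reject_tray","cover_board","cork_stopper","match_box","bulb_jar","spoon_rest","mouth_a"):
        for d in silhouettes(n,c)[:4]:
            r=d["region"]; ys,xs=np.nonzero(r)
            if len(xs): print(c,n,round(d["p"],2),np.round(d["xy"]),xs.min(),xs.max(),ys.min(),ys.max(),len(xs))
E
```

```text
{'clock': np.float64(0.0), 'joints': array([ 1.025,  0.259,  1.536, -0.   ,  1.348, -0.203]), 'qvel': array([ 0.   ,  0.   , -0.001, -0.001, -0.   , -0.001]), 'tau': array([  0.   , -43.731, -28.4  ,   0.072,   0.041,  -0.   ]), 'tcp_pos': array([0.185, 0.518, 0.229]), 'tool_rot': array([-0.   ,  0.171,  0.985, -0.001]), 'contact_force': array([-0.532,  0.455, -0.279]), 'torque': array([-0.013, -0.004,  0.002]), 'gripper_force': np.float64(0.0), 'finger_gap': np.float64(0.998)}
top {'intrinsics': array([[597.0817,   0.    , 314.3319],
       [  0.    , 597.0817, 245.2405],
       [  0.    ,   0.    ,   1.    ]]), 'origin': array([ 0.4322, -0.1164,  1.1069]), 'rotation': array([-0.0658,  0.7139, -0.6955,  0.0483])}
top gauge 0.67 [220. 293.] 207 229 281 302 401
top gauge_stand 0.85 [226. 299.] 191 249 265 321 1684
top holder_a 0.83 [350. 232.] 327 371 206 256 1262
top holder_a 0.79 [445. 244.] 422 470 221 267 1303
top holder_a 0.73 [266. 201.] 240 286 177 227 1367
top reject_tray 0.84 [385. 330.] 301 466 258 402 12357
top reject_tray 0.49 [224. 298.] 191 249 266 321 1621
top cover_boa
[... 993 characters left out ...]
3 311 372 2296
side holder_a 0.79 [331. 276.] 311 351 252 302 1637
side holder_a 0.78 [356. 231.] 334 371 211 255 1355
side holder_a 0.48 [234. 315.] 160 308 258 373 8888
side reject_tray 0.72 [234. 315.] 159 309 258 373 8880
side cover_board 0.63 [294. 342.] 116 445 205 437 33431
side cork_stopper 0.61 [375. 264.] 367 381 254 275 278
side match_box 0.81 [361. 323.] 344 377 305 338 762
side bulb_jar 0.74 [404. 285.] 381 431 266 307 1543
side spoon_rest 0.61 [237. 228.] 223 252 218 238 424
side spoon_rest 0.23 [233. 314.] 160 308 259 373 8784
side mouth_a 0.98 [328. 277.] 311 351 252 302 1642
side mouth_a 0.89 [353. 233.] 335 371 211 254 1272
side mouth_a 0.57 [316. 343.] 295 343 311 372 2227
```

View pics/top0.png

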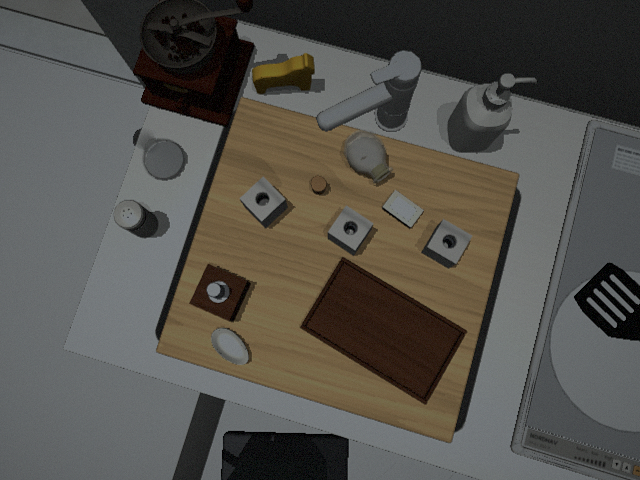

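View pics/side0.png

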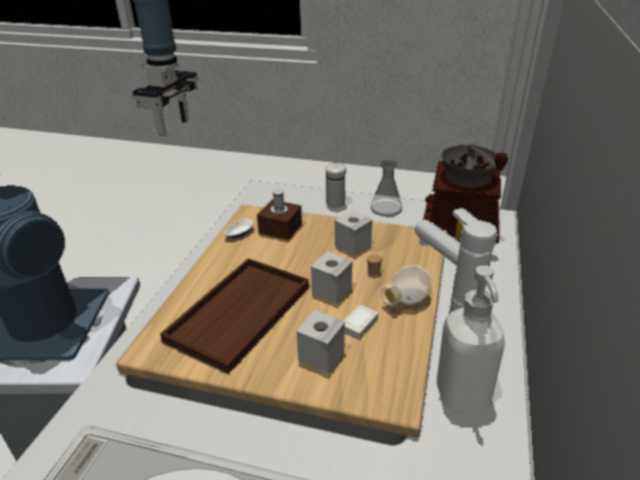

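The top picture shows the holders at about (264,200), (350,230) and (446,243), the stand with the gauge at (218,292), and the tray around (384,330). The side picture agrees. Next I fit box models to these silhouettes.

```bash
cat > h.py <<'E'
from rig import readout, optics, silhouettes
import cv2,numpy as np
from scipy.spatial.transform import Rotation as R
from scipy.optimize import minimize
np.set_printoptions(precision=4,suppress=True)
CAL={c:optics.get_calibration(c) for c in("top","side")}
def rot(c):
    q=CAL[c]["rotation"]; return R.from_quat([q[1],q[2],q[3],q[0]]).as_matrix()
def proj(P,c):
    p=(np.atleast_2d(P)-CAL[c]["origin"])@rot(c); p=p@CAL[c]["intrinsics"].T
    return p[:,:2]/p[:,2:]
def ray(px,c):
    d=rot(c)@np.linalg.inv(CAL[c]["intrinsics"])@[px[0],px[1],1]; return CAL[c]["origin"],d
def onz(px,c,z):
    o,d=ray(px,c); return o+d*(z-o[2])/d[2]
def tri(p1,p2):
    o1,d1=ray(p1,"top");o2,d2=ray(p2,"side")
    t=np.linalg.lstsq(np.c_[d1,-d2],o2-o1,rcond=None)[0]
    a=o1+d1*t[0];b=o2+d2*t[1]; return (a+b)/2,np.linalg.norm(a-b)
def box(x,y,yaw,sx,sy,z0,h):
    c=np.array([[i*sx/2,j*sy/2] for i in(1,-1) for j in(1,-1)])
    c=c@np.array([[np.cos(yaw),np.sin(yaw)],[-np.sin(yaw),np.cos(yaw)]])+[x,y]
    return np.vstack([np.c_[c,np.full(4,z0)],np.c_[c,np.full(4,z0+h)]])
K=4
def mask(P,c):
    m=np.zeros((480*K,640*K),np.uint8)
    hull=cv2.convexHull((proj(P,c)*K+ (K-1)/2).astype(np.float32))
    cv2.fillConvexPoly(m,np.round(hull*16).astype(np.int32),1,shift=4); return m
def fit(regs,x,y,sx,sy,z0,h,yaws):
    """regs {camera:region}; returns x,y,yaw,mean IoU"""
    big={c:cv2.resize(r.astype(np.uint8),(640*K,480*K),interpolation=cv2.INTER_NEAREST) for c,r in regs.items()}
    def cost(p):
        e=0
        for c,r in big.items():
            m=mask(box(p[0]/1e3,p[1]/1e3,p[2]/50,sx,sy,z0,h),c); e-=(m&r).sum()/(m|r).sum()
        return e/len(big)
    best=None
    for w in yaws:
        s=np.array([x*1e3,y*1e3,w*50]); 
        r=minimize(cost,s,method="Nelder-Mead",options=dict(initial_simplex=s+np.vstack([np.zeros(3),np.diag([4,4,8])]),maxiter=70,xatol=.1,fatol=1e-4))
        if best is None or r.fun<best.fun: best=r
    return np.array([best.x[0]/1e3,best.x[1]/1e3,np.degrees(best.x[2]/50),-best.fun])
E
cat > m.py <<'E'
from h import *
ims={c:optics.camera(c) for c in("top","side")}
S=lambda n,k:{c:silhouettes(n,c)[:k] for c in("top","side")}
ho=S("holder_a",3)
for d in ho["top"]:
    p=onz(d["xy"],"top",.24); q=proj(p,"side")[0]
    e=min(ho["side"],key=lambda e:np.linalg.norm(e["xy"]-q))
    T=d["region"];U=e["region"]
    r=fit({"top":T,"side":U},p[0],p[1],.048,.048,.2,.056,[0,.5,1.])
    o=[fit({c:g},r[0],r[1],.048,.048,.2,.056,[np.radians(r[2])]) for c,g in(("top",T),("side",U))]
    print("holder",r,"top",o[0],"side",o[1])
    mp=[]
    for c in("top","side"):   # dark mouth centroid
        u=proj([r[0],r[1],.256],c)[0]; g=cv2.cvtColor(ims[c],cv2.COLOR_RGB2GRAY)
        x,y=np.round(u).astype(int); w=g[y-9:y+10,x-9:x+10].astype(float)
        t=(np.percentile(w,5)+np.percentile(w,80))/2
        n,l,st,ce=cv2.connectedComponentsWithStats((w<t).astype(np.uint8))
        k=1+np.argmax(st[1:,4]); mp.append(ce[k]+[x-9,y-9])
    print("  mouth",mp,tri(*mp), onz(mp[0],"top",.256)[:2],onz(mp[1],"side",.256)[:2])
for n,dim in(("gauge_stand",(.064,.064,.042)),("reject_tray",(.124,.214,.018))):
    s=S(n,1); T=s["top"][0]["region"];U=s["side"][0]["region"]
    p=onz(s["top"][0]["xy"],"top",.22)
    if n=="gauge_stand":
        g=S("gauge",1); T=T|g["top"][0]["region"]
    r=fit({"top":T} if n=="gauge_stand" else {"top":T,"side":U},p[0],p[1],dim[0],dim[1],.2,dim[2],[-1.,-.5,0,.5,1])
    print(n,r)
g=S("gauge",1);print("gauge tri",tri(g["top"][0]["xy"],g["side"][0]["xy"]))
for n in("cork_stopper","match_box","bulb_jar","spoon_rest"):
    s=S(n,1); print(n,onz(s["top"][0]["xy"],"top",.21),tri(s["top"][0]["xy"],s["side"][0]["xy"]))
t=readout.sense()["tcp_pos"]; print("tcp px",proj(t,"side"))
E
python3 m.py
python3 - <<'E'
import cv2,numpy as np
a=cv2.imread('pics/top0.png')
r=lambda x,y:cv2.resize(a[y-50:y+50,x-66:x+66],(396,300),interpolation=cv2.INTER_CUBIC)
cv2.imwrite('pics/crop0.png',np.vstack([np.hstack([r(264,200),r(350,230)]),np.hstack([r(446,243),r(220,293)])]))
E
```

```text
holder [ 0.5967 -0.1439 57.7543  0.9186] top [ 0.5981 -0.1447 57.9732  0.8978] side [ 0.5962 -0.1424 55.9794  0.9757]
  mouth [array([349.9746, 226.6186]), array([331.5429, 263.1571])] (array([ 0.5983, -0.1443,  0.2569]), np.float64(0.001432797989355964)) [ 0.5993 -0.1442] [ 0.5977 -0.1433]
holder [ 0.6372 -0.0144 46.3043  0.9203] top [ 0.638  -0.0147 46.5831  0.9339] side [ 0.6364 -0.0107 47.4964  0.9382]
  mouth [array([261.7377, 198.0492]), array([353.1458, 219.5833])] (array([ 0.638 , -0.0144,  0.2568]), np.float64(0.0013558873186345463)) [ 0.6389 -0.0142] [ 0.6374 -0.0134]
holder [ 0.5812 -0.287  60.6184  0.9065] top [ 0.5819 -0.2876 60.1255  0.9095] side [ 0.5804 -0.2847 61.6567  0.9476]
  mouth [array([449.456, 240.544]), array([320.4018, 326.2857])] (array([ 0.5816, -0.2874,  0.2572]), np.float64(0.000790669369470163)) [ 0.5822 -0.2875] [ 0.5812 -0.2862]
gauge_stand [  0.5009   0.0454 -21.9458   0.9573]
reject_tray [  0.4542  -0.1961 -29.5899   0.9713]
gauge tri (array([0.4982, 0.0366, 0.2625]), np.float64(0.0011905943801508406))
cork_stopper [ 0.675  -0.0978  0.21  ] (array([ 0.6674, -0.0985,  0.2225]), np.float64(0.008280706578862587))
match_box [ 0.6382 -0.2267  0.21  ] (array([ 0.638 , -0.2271,  0.2071]), np.float64(0.0017104174874078013))
bulb_jar [ 0.721 -0.168  0.21 ] (array([ 0.7155, -0.1672,  0.2245]), np.float64(0.0015890950555684756))
spoon_rest [0.4237 0.0338 0.21  ] (array([0.4223, 0.033 , 0.2128]), np.float64(0.002912946722205705))
tcp px [[173.743  124.6466]]
```

View pics/crop0.png

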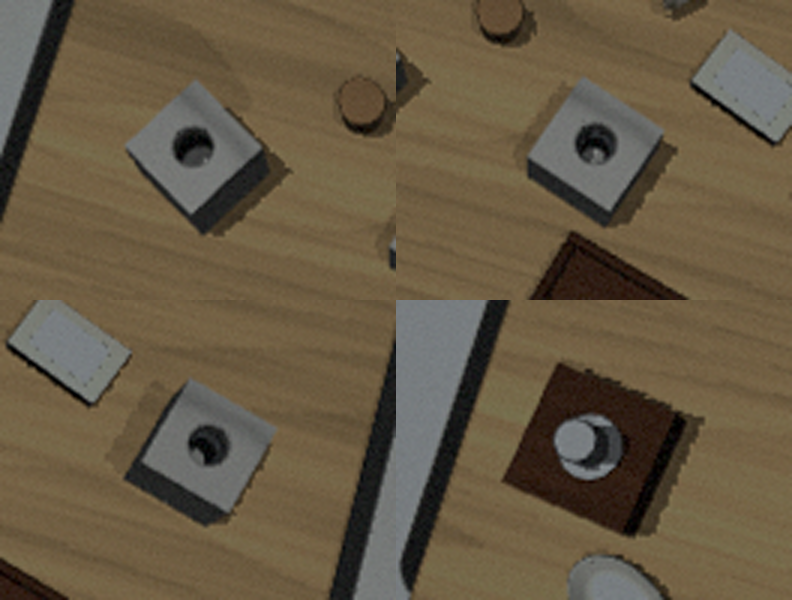

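The crops show the three mouths clearly at (193,147), (596,145) and (208,445). The gauge's collar is centred near (588,447), which is about pixel (218,292) in the full frame, and the grip top is at (578,440).

```bash
python3 - <<'E'
from h import *
print("collar",onz((218,292),"top",.246),"grip top",onz((396-396+214.7,289.7),"top",.283))
print("spout tip",onz((322,122),"top",.35),onz((395,65),"top",.4), "spout tri",tri((322,122),(422,228)))
print(np.degrees(readout.sense()["joints"]))
for P in ([.5,.042,.283],[.5,.042,.246]): print(proj(P,"side"),proj(P,"top"))
E
```

```text
collar [0.5003 0.0445 0.246 ] grip top [0.5004 0.0424 0.283 ]
spout tip [ 0.7215 -0.1014  0.35  ] [ 0.7794 -0.1923  0.4   ] spout tri (array([ 0.7432, -0.1003,  0.2926]), np.float64(0.0004896237122886726))
[ 58.7417  14.8172  87.9473  -0.0001  77.2346 -11.6192]
[[277.4044 191.9937]] [[214.9621 290.0284]]
[[278.6328 209.3397]] [[219.7331 292.2555]]
```

jog_arm([
  [0,0,-0.045,3.4,0],
  [0,0,-0.045,3.4,0],
  [0,0,-0.045,3.4,0],
  [-0.034,-0.017,0,0,0],
  [-0.034,-0.017,0,0,0],
  [-0.034,-0.017,0,0,0],
  [-0.034,-0.017,0,0,0],
  [-0.034,-0.017,0,0,0],
  [-0.034,-0.017,0,0,0],
  [-0.034,-0.017,0,0,0],
])

```text
clock: 3.1
tcp_pos: [0.3326, 0.295, 0.3648]
tool_rot: [0.0, 0.257, 0.966, 0.0]
contact_force: [0.4, 0.9, 0.0]
finger_gap: 1.003
gripper_force: 0.0
```

```bash
cat > go.py <<'E'
# go.py x y z psi_deg : tool-frame shift to target (after the turn), and turn
import sys; from rig import readout; import numpy as np
s=readout.sense(); q=s["tool_rot"]; p=s["tcp_pos"]
psi=np.degrees(2*np.arctan2(q[2],q[1]))%360
v=[float(a) for a in sys.argv[1:]]
print("t",round(s["clock"],2),"tcp",np.round(p,4),"psi",round(psi,2),"F",np.round(s["contact_force"],2),"gap",round(s["finger_gap"],3),"q",np.round(s["joints"],2),"tilt",np.round(q[[0,3]],4))
for i in range(0,len(v),4):
    x,y,z,w=v[i:i+4]; a=np.radians(w); d=np.array([x,y])-p[:2]
    print("turn",round((psi-w+180)%360-180,2),"tool dx",round(d@[np.cos(a),np.sin(a)],4),"dy",round(d@[np.sin(a),-np.cos(a)],4),"dz",round(p[2]-z,4))
E
python3 go.py .5005 .0438 .263 150
```

```text
t 3.1 tcp [0.3326 0.295  0.3648] psi 150.18 F [0.4  0.92 0.01] gap 1.003 q [ 0.47  0.    1.51  0.    1.63 -0.58] tilt [0.0002 0.0002]
turn 0.18 tool dx -0.271 dy -0.1336 dz 0.1018
```

jog_arm([
  [-0.0387,-0.0191,0,0,0],
  [-0.0387,-0.0191,0,0,0],
  [-0.0387,-0.0191,0,0,0],
  [-0.0387,-0.0191,0,0,0],
  [-0.0387,-0.0191,0,0,0],
  [-0.0387,-0.0191,0,0,0],
  [-0.0388,-0.019,0,0,0],
  [0,0,0.04,0,40],
  [0,0,0.035,0,80],
  [0,0,0.02,0,120],
])

```text
clock: 4.1
tcp_pos: [0.4995, 0.0452, 0.2667]
tool_rot: [-0.002, 0.258, 0.966, -0.0]
contact_force: [-1.2, -0.0, -0.8]
finger_gap: 0.792
gripper_force: 0.0
```

```bash
python3 - <<'E'
from h import *
ims=[optics.camera(c) for c in("top","side")]
for im,c,(x,y) in zip(ims,("top","side"),((220,290),(277,200))):
    d=silhouettes("gauge",c)[:1]; print(c,[ (round(e["p"],2),e["xy"]) for e in d])
a=[cv2.resize(im[y-60:y+60,x-60:x+60],(390,390),interpolation=cv2.INTER_CUBIC) for im,(x,y) in zip(ims,((220,290),(277,200)))]
cv2.imwrite("pics/g1.png",np.hstack(a)[:,:,::-1])
E
python3 go.py .5005 .0438 .263 150
```

```text
top []
side [(0.79, [278.0, 202.8])]
t 4.3 tcp [0.5009 0.0456 0.2703] psi 150.16 F [ 0.26 -0.32  0.29] gap 0.617 q [-0.13  0.15  1.58 -0.    1.42 -1.18] tilt [ 0.0001 -0.    ]
turn 0.16 tool dx -0.0006 dy -0.0018 dz 0.0073
```

View pics/g1.png

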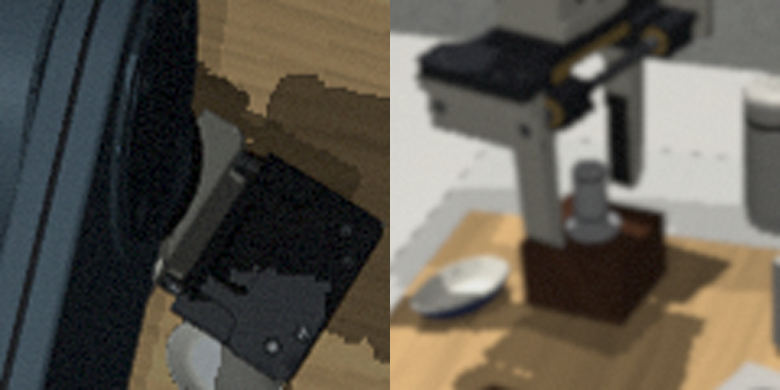

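The side crop shows the gauge standing between the open fingers at about (590,195), while the arm blocks the top view. I'll lower the last bit and close.

jog_arm([
  [0,-0.0018,0.0037,0,120],
  [0,0,0.0036,0,140],
  [0,0,0,0,255],
  [0,0,0,0,255],
  [0,0,0,0,255],
  [0,0,0,0,255],
  [0,0,0,0,255],
  [0,0,0,0,255],
  [0,0,0,0,255],
  [0,0,0,0,255],
])

```text
clock: 5.3
tcp_pos: [0.5001, 0.0443, 0.2627]
tool_rot: [0.0, 0.257, 0.966, 0.0]
contact_force: [1.4, 2.4, 4.0]
finger_gap: 0.21
gripper_force: 30.0
```

```bash
python3 go.py .597 -.1435 .36 148 .638 -.0144 .36 150 .5005 .0438 .263 150
```

```text
t 5.3 tcp [0.5001 0.0443 0.2627] psi 150.17 F [1.44 2.36 4.  ] gap 0.21 q [-0.13  0.15  1.59  0.    1.4  -1.18] tilt [0.0004 0.0003]
turn 2.17 tool dx -0.1817 dy -0.1079 dz -0.0973
turn 0.17 tool dx -0.1488 dy 0.0181 dz -0.0973
turn 0.17 tool dx -0.0006 dy -0.0002 dz -0.0003
```

jog_arm([
  [0,0,-0.03,0,255],
  [0,0,-0.03,0,255],
  [-0.0372,0.0045,0,0,255],
  [-0.0372,0.0045,0,0,255],
  [-0.0372,0.0045,0,0,255],
  [-0.0372,0.0045,0,0,255],
  [0,0,0,0,255],
  [0,0,0,0,255],
  [0,0,0,0,255],
  [0,0,0,0,255],
])

```text
clock: 6.3
tcp_pos: [0.6369, -0.0138, 0.323]
tool_rot: [0.0, 0.257, 0.966, -0.0]
contact_force: [0.5, 0.3, -1.7]
finger_gap: 0.21
gripper_force: 30.0
```

```bash
cat > g.py <<'E'
from h import *
import sys
s=readout.sense()["tcp_pos"]
im=optics.camera("side"); d=silhouettes("gauge","side")[0]; r=d["region"]
print("p",d["p"],"xy",d["xy"],r.sum())
G=s+[0,0,-.0207]   # predicted gauge origin
u=proj(G,"side")[0]; x,y=np.round(u).astype(int)
# project gauge outline points under hypothesis
def cyl(o,rad,z): 
    t=np.linspace(0,2*np.pi,24); return np.c_[o[0]+rad*np.cos(t),o[1]+rad*np.sin(t),np.full(24,o[2]+z)]
a=im[y-40:y+40,x-40:x+40]; K2=7
a=cv2.resize(a,None,fx=K2,fy=K2,interpolation=cv2.INTER_CUBIC)[:,:,::-1].copy()
b=a.copy()
for rad,z in((.016,0),(.016,.004),(.009,0),(.009,-.028),(.0065,-.032)):
    cv2.polylines(b,[np.round((proj(cyl(G,rad,z),"side")-[x-40,y-40]+.5)*K2).astype(np.int32)],True,(0,0,255))
m=r[y-40:y+40,x-40:x+40].astype(np.uint8)
if len(sys.argv)>1: cv2.imwrite(sys.argv[1],cv2.resize(np.hstack([a,b]),(800,400)))
print("pred origin px",u,"tcp",s)
E
python3 g.py pics/g2.png; python3 go.py .638 -.0144 .32 150
```

```text
p 0.58 xy [353.3, 199.9] 281
pred origin px [353.3522 196.8724] tcp [ 0.6369 -0.0138  0.323 ]
t 6.4 tcp [ 0.6371 -0.0138  0.3233] psi 150.19 F [ 0.18  0.5  -1.  ] gap 0.206 q [-0.2   0.38  1.14 -0.    1.62 -1.25] tilt [ 0.0005 -0.    ]
turn 0.19 tool dx -0.0011 dy -0.0 dz 0.0033
```

View pics/g2.png

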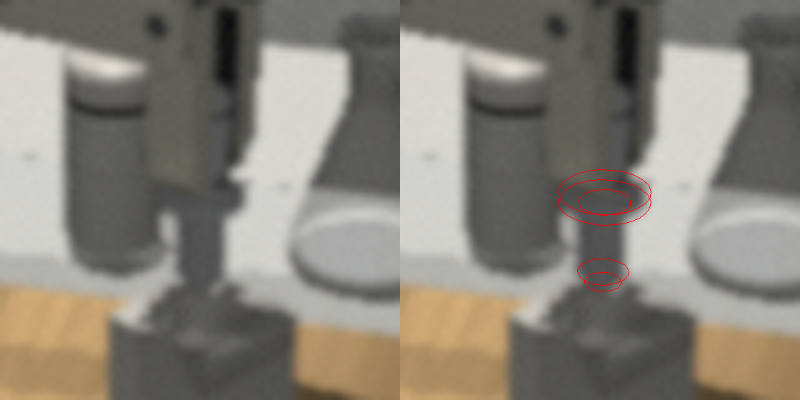

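The crop shows the plug hanging vertical over holder a. The collar is centred at about x=200 against 204 predicted, so it is within 1 mm. Descending in small steps.

jog_arm([
  [-0.0007,0,0.004,0,255],
  [0,0,0.004,0,255],
  [0,0,0.003,0,255],
  [0,0,0.003,0,255],
  [0,0,0.002,0,255],
  [0,0,0.001,0,255],
  [0,0,0.001,0,255],
  [0,0,0.001,0,255],
  [0,0,0.001,0,255],
  [0,0,0.001,0,255],
])

```text
clock: 7.4
tcp_pos: [0.6385, -0.0145, 0.3014]
tool_rot: [0.0, 0.257, 0.966, 0.0]
contact_force: [1.1, 1.5, -0.8]
finger_gap: 0.211
gripper_force: 30.0
```

jog_arm([
  [0,0,0.002,0,255],
  [0,0,0.002,0,255],
  [0,0,0.002,0,255],
  [0,0,0.001,0,255],
  [0,0,0.001,0,255],
  [0,0,0.001,0,255],
  [0,0,0.0007,0,255],
  [0,0,0.0007,0,255],
  [0,0,0.0006,0,255],
  [0,0,0,0,255],
])

```text
clock: 8.4
tcp_pos: [0.6384, -0.0147, 0.2902]
tool_rot: [-0.0, 0.257, 0.966, -0.0]
contact_force: [0.6, 1.2, -1.4]
finger_gap: 0.21
gripper_force: 30.0
```

```bash
python3 go.py .638 -.0144 .2893 150
```

```text
t 8.4 tcp [ 0.6384 -0.0147  0.2902] psi 150.16 F [ 0.63  1.23 -1.36] gap 0.21 q [-0.2   0.39  1.2  -0.    1.55 -1.25] tilt [-0.0001 -0.0001]
turn 0.16 tool dx 0.0005 dy 0.0001 dz 0.0009
```

jog_arm([
  [0,0,0.0005,0,255],
  [0,0,0.0005,0,255],
  [0,0,0.0005,0,255],
  [0,0,0.0005,0,255],
  [0,0,0,0,255],
  [0,0,0,0,255],
  [0,0,0,0,255],
  [0,0,0,0,255],
  [0,0,0,0,255],
  [0,0,0,0,255],
])

```text
clock: 9.4
tcp_pos: [0.6384, -0.0147, 0.2882]
tool_rot: [-0.0, 0.258, 0.966, -0.0]
contact_force: [1.0, 0.7, -1.3]
finger_gap: 0.211
gripper_force: 30.0
```

jog_arm([
  [0,0,0.0005,0,255],
  [0,0,0.0005,0,255],
  [0,0,0.0005,0,255],
  [0,0,0.0005,0,255],
  [0,0,0.0005,0,255],
  [0,0,0.0005,0,255],
  [0,0,0.0005,0,255],
  [0,0,0.0005,0,255],
  [0,0,0,0,255],
  [0,0,0,0,255],
])

```text
clock: 10.4
tcp_pos: [0.6384, -0.0147, 0.2842]
tool_rot: [-0.0, 0.257, 0.966, -0.0]
contact_force: [1.4, 1.5, -0.2]
finger_gap: 0.211
gripper_force: 30.0
```

```bash
python3 g.py pics/g3.png; python3 go.py .638 -.0144 .2767 150
```

```text
p 0.7 xy [352.9, 214.5] 162
pred origin px [353.8194 216.3251] tcp [ 0.6384 -0.0147  0.2842]
t 10.5 tcp [ 0.6384 -0.0147  0.2843] psi 150.16 F [ 1.48  2.46 -2.07] gap 0.21 q [-0.2   0.39  1.21 -0.    1.54 -1.25] tilt [-0.0001 -0.    ]
turn 0.16 tool dx 0.0005 dy 0.0001 dz 0.0076
```

View pics/g3.png

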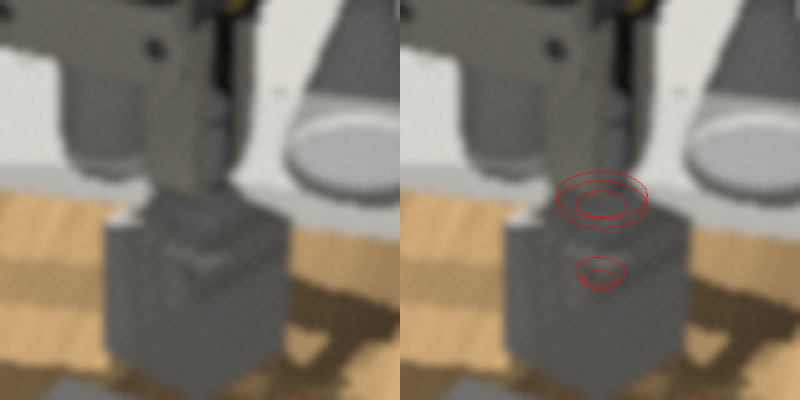

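Now 24 mm deep with no resistance, so holder a takes the gauge. Lowering to home.

jog_arm([
  [0,0,0.001,0,255],
  [0,0,0.001,0,255],
  [0,0,0.001,0,255],
  [0,0,0.001,0,255],
  [0,0,0.001,0,255],
  [0,0,0.001,0,255],
  [0,0,0.0005,0,255],
  [0,0,0.0005,0,255],
  [0,0,0.0002,0,255],
  [0,0,0,0,255],
])

```text
clock: 11.5
tcp_pos: [0.6384, -0.0147, 0.2771]
tool_rot: [-0.0, 0.257, 0.966, 0.0]
contact_force: [-0.1, 1.4, -0.8]
finger_gap: 0.208
gripper_force: 30.0
```

jog_arm([
  [0,0,0.0004,0,255],
  [0,0,0,0,255],
  [0,0,0,0,130],
  [0,0,0,0,130],
  [0,0,0,0,130],
  [0,0,0,0,130],
  [0,0,-0.02,0,60],
  [0,0,-0.03,0,40],
  [0,0,-0.03,0,40],
  [0,0,-0.02,0,40],
])

```text
clock: 12.5
tcp_pos: [0.6387, -0.0148, 0.3793]
tool_rot: [0.001, 0.258, 0.966, 0.0]
contact_force: [0.3, -0.0, 0.2]
finger_gap: 0.784
gripper_force: 0.0
```

```bash
python3 go.py .5972 -.1440 .238 147.5 .5815 -.2868 .238 150.4; python3 - <<'E'
from h import *
im=optics.camera("side")
a=im[170:350,260:440]; cv2.imwrite("pics/s4.png",cv2.resize(a,(590,590),interpolation=cv2.INTER_CUBIC)[:,:,::-1])
E
```

```text
t 12.5 tcp [ 0.6387 -0.0148  0.3793] psi 150.16 F [ 0.27 -0.04  0.17] gap 0.784 q [-0.2   0.38  1.01 -0.    1.75 -1.25] tilt [0.0014 0.    ]
turn 2.66 tool dx -0.0344 dy -0.1312 dz 0.1413
turn -0.24 tool dx -0.0846 dy -0.2647 dz 0.1413
```

View pics/s4.png

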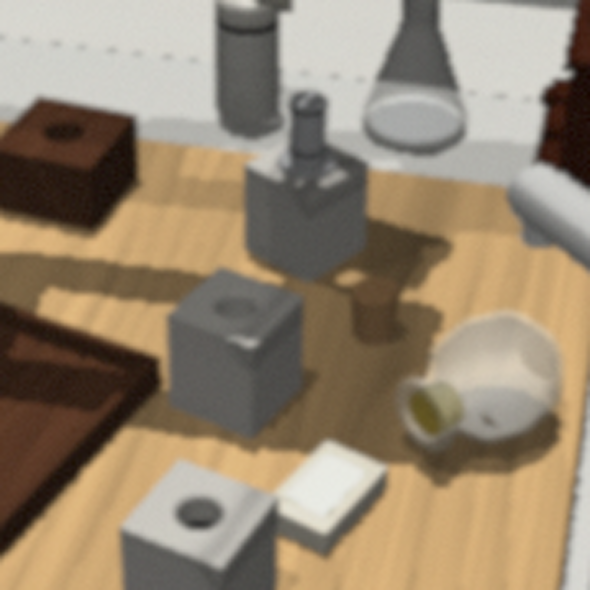

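The picture shows the gauge upright in holder a at (308,130), collar down on the stone, with the other items undisturbed. Next, holder b.

jog_arm([
  [0,0,0,2.4,40],
  [-0.0087,-0.0328,0,0,40],
  [-0.0087,-0.0328,0,0,40],
  [-0.0087,-0.0328,0,0,40],
  [-0.0087,-0.0327,0,0,40],
  [0,0,0.03,0,40],
  [0,0,0.04,0,40],
  [0,0,0.04,0,40],
  [0,0,0.031,0,40],
  [0,0,0,0,40],
])

```text
clock: 13.55
tcp_pos: [0.5948, -0.143, 0.23]
tool_rot: [-0.005, 0.278, 0.961, 0.001]
contact_force: [0.2, -0.3, -0.4]
finger_gap: 0.844
gripper_force: 0.0
```

jog_arm([
  [0,0,0,0,80],
  [0,0,0,0,255],
  [0,0,0,0,255],
  [0,0,0,0,255],
  [0,0,0,0,255],
  [0,0,0,0,255],
  [0,0,-0.005,0,255],
  [0,0,-0.02,0,255],
  [0,0,-0.025,0,255],
  [0,0,0,0,255],
])

```text
clock: 14.55
tcp_pos: [0.5992, -0.1448, 0.2889]
tool_rot: [0.003, 0.278, 0.961, -0.0]
contact_force: [0.2, -1.1, -1.6]
finger_gap: 0.516
gripper_force: 30.0
```

```bash
python3 go.py .4789 -.1526 .2455 150.4 .4295 -.2396 .2455 150.4
```

```text
t 14.55 tcp [ 0.5992 -0.1448  0.2889] psi 147.76 F [ 0.18 -1.08 -1.56] gap 0.516 q [-0.42  0.35  1.27 -0.    1.52 -1.43] tilt [ 0.0027 -0.0004]
turn -2.64 tool dx 0.1007 dy -0.0662 dz 0.0434
turn -2.64 tool dx 0.1007 dy -0.1662 dz 0.0434
```

jog_arm([
  [0,0,0,-2.6,255],
  [0.025,-0.0166,0,0,255],
  [0.025,-0.0166,0,0,255],
  [0.025,-0.0166,0,0,255],
  [0.025,-0.0164,0,0,255],
  [0,0,0,0,255],
  [0,0,0.015,0,255],
  [0,0,0.015,0,255],
  [0,0,0.007,0,255],
  [0,0,0,0,255],
])

```text
clock: 15.55
tcp_pos: [0.4778, -0.1518, 0.247]
tool_rot: [-0.002, 0.256, 0.967, 0.0]
contact_force: [0.3, 0.2, -2.0]
finger_gap: 0.513
gripper_force: 30.0
```

```bash
python3 go.py .4789 -.1526 .2445 150.4
```

```text
t 15.55 tcp [ 0.4778 -0.1518  0.247 ] psi 150.36 F [ 0.31  0.24 -1.98] gap 0.513 q [-0.53  0.16  1.62  0.    1.37 -1.58] tilt [-0.0016  0.0005]
turn -0.04 tool dx -0.0014 dy -0.0002 dz 0.0025
```

jog_arm([
  [0,0,0,0,255],
  [0,0,0.001,0,255],
  [0,0,0.001,0,255],
  [0,0,0.001,0,255],
  [0,0,0.001,0,255],
  [0,0,0.0005,0,255],
  [0,0,0.0005,0,255],
  [0,0,0.0005,0,255],
  [0,0,0.0005,0,255],
  [0,0,0,0,255],
])

```text
clock: 16.55
tcp_pos: [0.4783, -0.1522, 0.2432]
tool_rot: [0.0, 0.256, 0.967, -0.0]
contact_force: [-1.6, 0.5, 2.3]
finger_gap: 0.515
gripper_force: 30.0
```

jog_arm([
  [0,0,0,0,130],
  [0,0,0,0,90],
  [0,0,0,0,50],
  [0,0,0,0,40],
  [0,0,0,0,40],
  [0,0,-0.02,0,40],
  [0,0,-0.04,0,40],
  [0,0,-0.03,0,40],
  [0,0,0,0,40],
  [0,0,0,0,40],
])

```text
clock: 17.55
tcp_pos: [0.4785, -0.1524, 0.3331]
tool_rot: [0.001, 0.256, 0.967, -0.0]
contact_force: [-0.3, 1.3, 0.1]
finger_gap: 0.841
gripper_force: 0.0
```

```bash
python3 go.py .5816 -.2874 .238 150.6
```

```text
t 17.55 tcp [ 0.4785 -0.1524  0.3331] psi 150.36 F [-0.28  1.31  0.09] gap 0.841 q [-0.53  0.12  1.46  0.    1.56 -1.58] tilt [ 0.0007 -0.0002]
turn -0.24 tool dx -0.1561 dy -0.067 dz 0.0951
```

jog_arm([
  [-0.039,-0.0168,0,-0.2,40],
  [-0.039,-0.0168,0,0,40],
  [-0.039,-0.0167,0,0,40],
  [-0.039,-0.0167,0,0,40],
  [0,0,0,0,40],
  [0,0,0.03,0,40],
  [0,0,0.04,0,40],
  [0,0,0.02,0,40],
  [0,0,0.005,0,40],
  [0,0,0,0,40],
])

```text
clock: 18.55
tcp_pos: [0.5803, -0.2866, 0.2365]
tool_rot: [-0.001, 0.254, 0.967, 0.001]
contact_force: [-0.6, -0.2, -0.1]
finger_gap: 0.837
gripper_force: 0.0
```

jog_arm([
  [0,0,0,0,80],
  [0,0,0,0,255],
  [0,0,0,0,255],
  [0,0,0,0,255],
  [0,0,0,0,255],
  [0,0,0,0,255],
  [0,0,-0.005,0,255],
  [0,0,-0.02,0,255],
  [0,0,-0.025,0,255],
  [0,0,0,0,255],
])

```text
clock: 19.55
tcp_pos: [0.5821, -0.2884, 0.2909]
tool_rot: [0.002, 0.254, 0.967, -0.001]
contact_force: [-0.0, -0.2, -2.4]
finger_gap: 0.518
gripper_force: 30.0
```

```bash
python3 go.py .4295 -.2396 .2445 150.4; python3 - <<'E'
from h import *
optics.camera("side")
for d in silhouettes("holder_a","side")[:4]: print(d["p"],d["xy"],d["region"].sum())
E
```

```text
t 19.55 tcp [ 0.5821 -0.2884  0.2909] psi 150.55 F [-0.01 -0.24 -2.42] gap 0.518 q [-0.63  0.41  1.17 -0.    1.55 -1.69] tilt [ 0.0025 -0.0012]
turn 0.15 tool dx 0.1567 dy -0.0329 dz 0.0464
0.94 [326.9, 315.8] 1784
0.92 [244.9, 279.4] 899
0.63 [369.4, 240.9] 74
```

jog_arm([
  [0.039,-0.0082,0,0.2,255],
  [0.039,-0.0082,0,0,255],
  [0.039,-0.0082,0,0,255],
  [0.039,-0.0082,0,0,255],
  [0,0,0,0,255],
  [0,0,0,0,255],
  [0,0,0.015,0,255],
  [0,0,0.015,0,255],
  [0,0,0.007,0,255],
  [0,0,0,0,255],
])

```text
clock: 20.65
tcp_pos: [0.4292, -0.2386, 0.249]
tool_rot: [-0.001, 0.256, 0.967, 0.001]
contact_force: [-0.3, -1.0, -3.5]
finger_gap: 0.514
gripper_force: 30.0
```

jog_arm([
  [0,0,0,0,255],
  [0,0,0.001,0,255],
  [0,0,0.001,0,255],
  [0,0,0.001,0,255],
  [0,0,0.001,0,255],
  [0,0,0.0005,0,255],
  [0,0,0.0005,0,255],
  [0,0,0.0005,0,255],
  [0,0,0,0,255],
  [0,0,0,0,255],
])

```text
clock: 21.65
tcp_pos: [0.4292, -0.2388, 0.2453]
tool_rot: [0.0, 0.256, 0.967, 0.0]
contact_force: [0.3, -0.9, -3.3]
finger_gap: 0.51
gripper_force: 30.0
```

Not in contact yet, so I'll lower a bit further and release.

jog_arm([
  [0,0,0.0005,0,255],
  [0,0,0.0005,0,255],
  [0,0,0.0003,0,255],
  [0,0,0.0002,0,255],
  [0,0,0,0,255],
  [0,0,0,0,255],
  [0,0,0,0,255],
  [0,0,0,0,255],
  [0,0,0,0,255],
  [0,0,0,0,255],
])

```text
clock: 22.65
tcp_pos: [0.4292, -0.2389, 0.2445]
tool_rot: [0.0, 0.256, 0.967, -0.0]
contact_force: [-3.6, 1.7, 5.4]
finger_gap: 0.512
gripper_force: 30.0
```

jog_arm([
  [0,0,0,0,130],
  [0,0,0,0,90],
  [0,0,0,0,50],
  [0,0,0,0,40],
  [0,0,0,0,40],
  [0,0,-0.02,0,40],
  [0,0,-0.04,0,40],
  [0,0,-0.04,0,40],
  [0,-0.04,-0.03,0,40],
  [0,-0.04,0,0,40],
])

```text
clock: 23.65
tcp_pos: [0.3908, -0.3097, 0.3788]
tool_rot: [0.004, 0.254, 0.967, -0.003]
contact_force: [0.8, 0.0, -0.6]
finger_gap: 0.848
gripper_force: 0.0
```

jog_arm([
  [0,-0.04,0,0,40],
  [0,-0.04,0,0,40],
  [0,-0.03,0,0,40],
  [0,0,0,0,40],
  [0,0,0,0,40],
  [0,0,0,0,40],
  [0,0,0,0,40],
  [0,0,0,0,40],
  [0,0,0,0,40],
  [0,0,0,0,40],
])

```text
clock: 24.65
tcp_pos: [0.3355, -0.4036, 0.3739]
tool_rot: [0.0, 0.255, 0.967, -0.0]
contact_force: [0.2, 0.1, -0.6]
finger_gap: 0.846
gripper_force: 0.0
```

```bash
python3 - <<'E'
from h import *
s=readout.sense(); print(s["clock"],s["tcp_pos"],s["contact_force"])
t=optics.camera("top");i=optics.camera("side")
cv2.imwrite("pics/end.png",np.hstack([cv2.resize(t[80:460,140:530],(400,390)),cv2.resize(i[140:440,100:460],(400,390))])[:,:,::-1])
E
```

```text
24.65 [ 0.3355 -0.4036  0.3739] [ 0.2478  0.1212 -0.5716]
```

View pics/end.png

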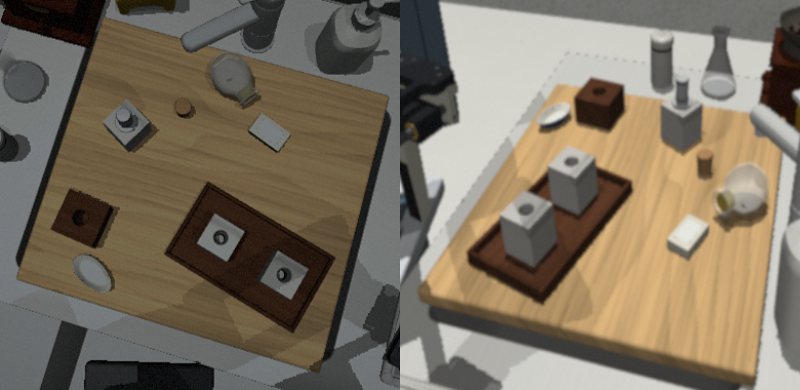

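The final picture shows both rejects upright inside the tray at (220,238) and (284,274), and the gauge standing home in holder a at (126,120). The bystanders haven't moved and the arm is clear.

```bash
python3 -c "
from rig import bot
print(bot.close_job())"
```

```text
the job is handed in; nothing more can be done
None
```

The gauge stands fully home in holder a, which went home on the first try, so I did not gauge b or c; by elimination they are the rejects and stand upright in the tray, and the job was handed in at about 25 s.

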